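# Shut the column case

### The job

Close up the grey column case on the worktop by pushing gently with the fingertips: push both of its open drawers fully home, and only then swing the raised lid down until it lies fully shut, its front skirt covering the top of the drawer fronts. Do not pull the drawers further out, raise the lid further or slam anything, and leave the timer, beaker, caps box and bottle around it where they are, neither lifted nor shoved aside.

Things in the scene. Friction and masses are not known exactly. Their poses are not given: they have to be found in the camera images.
- case: Grey metal case, 140 deep (x), 240 wide (y), 85 mm high without lid, fixed. Origin: centre of its underside, on the worktop; x runs from its front to its back, y to its left, z up. Two white drawers side by side low in its front (fronts 110 wide, 12 to 52 mm above the worktop), an open tray with two columns above, a white hinged lid over all.
- drawer_left (a joint): Slide of the drawer on the case's +y side, m: 0 fully shut (its front flush with the case's front face), grows as it comes out along the case's -x, at most 0.09. It stays where it is left; pushing takes about 2 N. At 0 it meets a hard stop.
- drawer_right (a joint): The same for the drawer on the case's -y side.
- lid (a joint): Hinge of the lid, rad: 0 shut, lying flat on the case; grows as the lid opens upward and back, about 1.57 upright, at most 1.75. A stiff friction hinge: it stays where it is left and does not fall; pushing takes about 2 N at its edge. At 0 it comes to a hard stop on the case.
- knob_left (a point): Front end of the steel knob (15 mm diameter, 14 mm proud of the drawer front) in the middle of the left drawer's front, 33 mm above the worktop. It moves with the drawer; with the drawer shut it lies at (-84, 59, 33) mm in the case's frame.
- knob_right (a point): The same on the right drawer; with the drawer shut at (-84, -59, 33) mm in the case's frame.
- lid_hinge (a point): Middle of the lid's hinge axis, at (70, 0, 85) mm in the case's frame, the axis parallel to the case's y.
- lid_edge (a point): Middle of the lid's free edge on its outer face, 146 mm from the hinge axis. The lid is a flat white sheet 146 x 244 x 4 mm; its underside passes through the hinge axis (shut, its outer face is 89 mm above the worktop). A skirt 3 mm thick hangs from the free edge on the inner side, 36 mm below the underside. The outer face is plain, with no handle.
- timer: Bystander: white square lab timer, 62 x 62 x 21 mm, loose, on the worktop at the left of the case. Origin: centre of its underside.
- small_beaker: Bystander: small glass beaker, 46 mm diameter, 59 mm high, loose, at the right of the case near its front. Origin: centre of its underside.
- caps_box: Bystander: white tin, 62 x 82 x 30 mm, loose, to the right of and in front of the case. Origin: centre of its underside.
- green_bottle: Bystander: white bottle with a green cap, 58 mm diameter, 118 mm high, loose, at the far left in front. Origin: centre of its underside.

How it is judged:
By the outcome, as a careful person would: the job done as asked, in the order asked, and still so for the second after the job is handed in, with the robot touching nothing.
It also fails if it takes over 64 s, if anything falls off the work surface, if the arm or the gripper's body presses on something with over 40 N, if the wrist force passes 120 N, or if a joint passes its speed limit or range.

### The arm

A 7-joint arm with a two-finger parallel gripper is mounted at the origin on a cart in front of the work surface, level with it; the furniture and walls round the work are solid. World frame = base frame: x ahead of the robot, y to its left, z up, the work surface at z = 0. Lengths are in m, angles in rad, forces in N, time in s.
With the tool pointing down it reaches from about 0.425 to 0.925 m from the base axis. Payload 6.8 kg.
Tool frame: the origin (TCP) lies where the fingers leave the gripper's body, on its centre line; the fingertips stand 73 mm ahead of it and the grasp point (between the pads) lies 54 mm ahead of it; z points along the fingers, y is the line along which they close (so a half turn about z gives the same grasp; the last joint's range is limited). The gripper opens to 85 mm and grips with 20 to 120 N. Pads are 22 mm wide; open, the fingers measure 114 mm over their backs; the gripper's body (76 mm by 85 mm) begins 54 mm behind the grasp point. The pads swing forward as they close: fully open they stand 13 mm farther back than shut.
Start: joints at [-1.232, 0.477, 0.022, 1.555, -0.011, 1.109, -0.083], TCP at [0.292, 0.609, 0.304] pointing down, gripper open.
Joint ranges: [-2.96, 2.96], [-0.34, 2.1], [-1.41, 1.46], [0.24, 2.44], [-1.37, 4.51], [0.17, 1.92], [-2.96, 2.96]. Speed limits (rad/s): [2.39, 2.39, 3.14, 3.14, 3.14, 3.14, 3.14].

### API

Orientations are given as a rotation vector (axis times angle).
In Python, from bench import r, grab_frame, camera_info gives the robot as it stands.
- The arm moves only by the shell command python3 -m pendant FILE [OPENING] [FORCE], which reads ROWS from the file FILE. ROWS is a JSON list of rows, 1 to 5 of them, each written [[dx, dy, dz], [rx, ry, rz]]: dx, dy, dz in m, then a rotation vector rx, ry, rz in rad; each row is the pose to reach, as a shift and turn from the pose commanded when the command began, along the tool's axes at that moment; what a row does not reach only later rows make up. A row lasts 1/10 s, in which the tool goes at most 0.05 m and 0.15 rad, less where a joint would pass 70% of its speed; a pose out of reach is approached as far as the arm can. OPENING is the finger opening in m, set as the command begins (- or left out keeps the last). The fingers move at their own pace and stop on an object; FORCE is the grip in N (left out, the last holds). Time passes only in rows, so rows that do not move let the fingers close. It prints the time, the measured TCP pose, the force, the opening and the grip force at its end. Input that does not fit is refused with a message, and nothing moves.
- r.get_obs(): the state, without advancing time (a new reading comes with each control period).
- grab_frame(name): name is "scene" or "top"; returns (picture, depth): 400x640x3 uint8, blue, green, red; 400x640 float32, m along the optical axis (not along the pixel's ray), 0 where there is no reading.
- camera_info(name): a dict with "camera_matrix" (3x3 intrinsics, pixels), "R" (3x3) and "t" (3): a world point X has camera coordinates R X + t. Camera axes: x right, y down, z forward; pixel columns grow to the right and rows downward; lengths in m; the calibration is good to about 2 mm. A picture is of the moment at which its call begins. camera_info takes no time and is no camera call.
- r.hand_in(): hands the job in; it is judged then, once.
The state is a dict: "clock": time; "joints": joint angles; "qvel": joint speeds; "tau": joint torques, N m; "tcp_pos": TCP position; "orientation": TCP orientation; "contact_force": force on the tool from outside, world axes, zero at the start; "moment": the same for the moment, N m; "grip_width": finger opening in m; "gripper_force": force on a finger pad.
Only numpy, scipy, OpenCV 4.12 (cv2) and the standard library are available. Lean on these libraries where they do the work, as an engineer would, in place of code of your own. Each camera call takes 0.05 s, during which the arm holds its last target. There are 200 camera calls.

## Working session

There is one attempt and no reset: what is moved stays moved. The work goes in short steps, Python scripts to look and compute and a shell command to move; the robot and the scene stay as the last step left them, time stands still between calls to the robot, and variables do not carry over. Pictures are saved under pics/ and viewed, at most 10 in all, crops included, and the job is handed in when it is done.

```bash
ls; mkdir -p pics; python3 - <<'E'
from bench import r, grab_frame, camera_info
import cv2,numpy as np
for n in ("scene","top"):
    p,d=grab_frame(n); cv2.imwrite(f"pics/{n}0.png",p); np.save(f"{n}_d.npy",d); 
    c=camera_info(n); print(n,c["camera_matrix"],c["R"],c["t"], -c["R"].T@c["t"])
o=r.get_obs(); print(o)
E
```

```text
pics
scene [[464.91146409   0.         325.56058472]
 [  0.         464.91146409 200.11362193]
 [  0.           0.           1.        ]] [[-0.45384536 -0.89106316  0.00555329]
 [-0.47147741  0.23484008 -0.85003482]
 [ 0.75613057 -0.38840261 -0.52669723]] [0.43335225 0.23405248 0.99104497] [-0.44233404  0.71610377  0.71852687]
top [[454.38309093   0.         321.20062511]
 [  0.         454.38309093 197.30653222]
 [  0.           0.           1.        ]] [[-0.01392502 -0.99985016 -0.01028402]
 [-0.99428391  0.01493487 -0.10571876]
 [ 0.1058565   0.0087531  -0.99434289]] [0.23857652 0.50790476 1.14242767] [0.38739032 0.22095549 1.19211342]
{'clock': 0.1, 'joints': array([-1.23208877,  0.47769963,  0.02237135,  1.55631446, -0.01148004,
        1.10931533, -0.08310721]), 'qvel': array([ 4.82911338e-05, -1.47129349e-03, -5.55946399e-04, -2.03995714e-03,
       -1.07313008e-04, -1.05416554e-03,  3.18750246e-06]), 'tau': array([ 4.73768654e-03, -5.97767508e+01,  1.61422905e+00, -2.81954277e+01,
        1.29595469e-02,  4.98993948e-03,  2.46019738e-06]), 'tcp_pos': array([0.29150686, 0.60836445, 0.30305145]), 'orientation': array([-6.95978221e-01, -3.06331239e+00,  2.50409786e-03]), 'contact_force': array([-0.13459668, -0.44813047,  0.01207721]), 'moment': array([ 0.02398238, -0.01082104,  0.01905272]), 'gripper_force': 0.0, 'grip_width': 0.08525511250598915}
```

View pics/scene0.png

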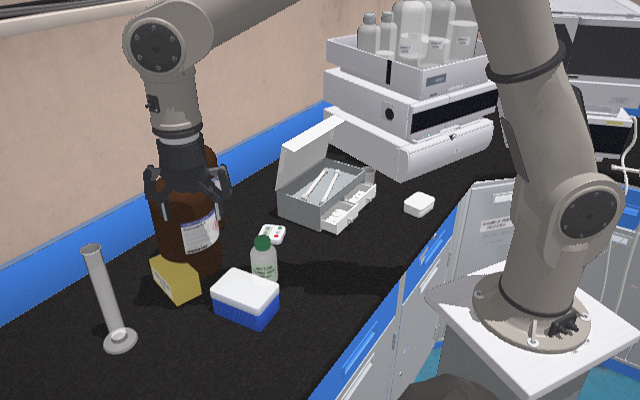

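View pics/top0.png

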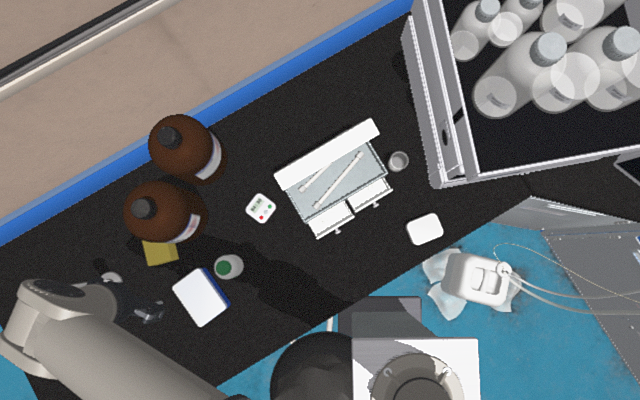

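The top view shows the case around (335,190), its lid roughly upright from (275,180) to (380,130), and knobs near (338,232) and (382,207). The timer is at (262,208), the beaker at (398,161), the caps box at (424,229) and the bottle at (229,267). I'll zoom in to get exact corners.

```bash
python3 - <<'E'
import cv2,numpy as np
a=cv2.imread("pics/top0.png")[110:250,245:445]; b=cv2.imread("pics/scene0.png")[110:240,265:445]
cv2.imwrite("pics/topc.png",cv2.resize(a,None,fx=4,fy=4,interpolation=cv2.INTER_CUBIC))
cv2.imwrite("pics/scenec.png",cv2.resize(b,None,fx=4,fy=4,interpolation=cv2.INTER_CUBIC))
E
```

```text
(no output)
```

View pics/topc.png

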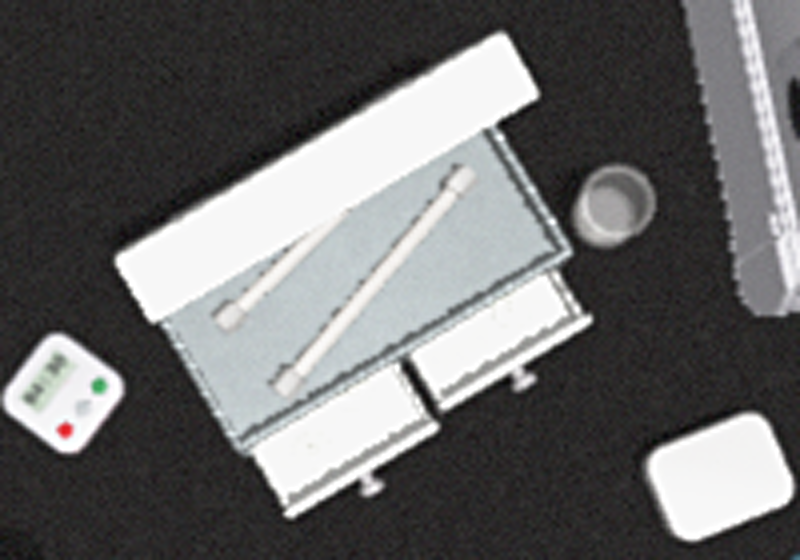

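View pics/scenec.png

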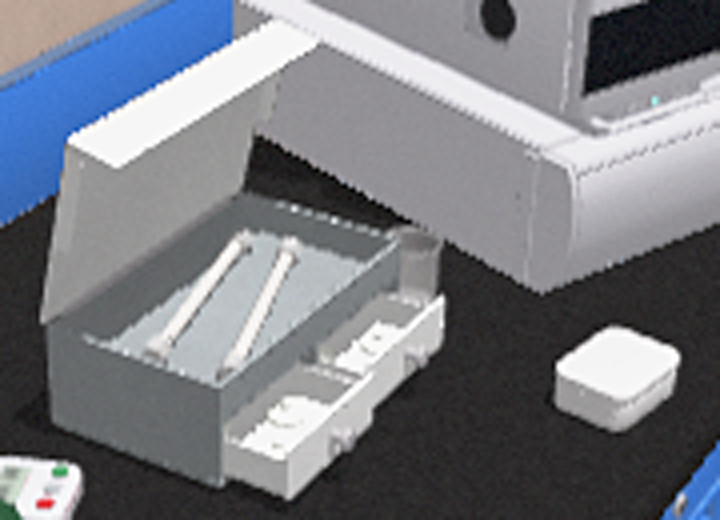

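The crops show the case's front top corners at (243,447) and (568,255) in the top crop. Knob tips are at (375,488) and (525,380), and the skirt strip runs from (120,255)/(500,35) to (157,320)/(538,95). Next I turn these into world points.

```bash
cat > h.py <<'E'
import numpy as np
from bench import camera_info
def ray(n,u,v):
    c=camera_info(n); K=c["camera_matrix"];R=c["R"];o=-R.T@c["t"]
    d=R.T@np.linalg.solve(K,[u,v,1]); return o,d
def onz(n,u,v,z):
    o,d=ray(n,u,v); return o+d*(z-o[2])/d[2]
def atd(n,u,v,dep):
    o,d=ray(n,u,v); return o+d*dep
def two(a,b):
    (o1,d1),(o2,d2)=ray("top",*a),ray("scene",*b)
    A=np.c_[d1,-d2]; s=np.linalg.lstsq(A,o2-o1,rcond=None)[0]
    p,q=o1+s[0]*d1,o2+s[1]*d2; return (p+q)/2,np.linalg.norm(p-q)
T=lambda u,v:(u/4+245-.375,v/4+110-.375)
S=lambda u,v:(u/4+265-.375,v/4+110-.375)
E
python3 - <<'E'
from h import *
np.set_printoptions(precision=4,suppress=True)
L=onz("top",*T(243,447),.085);R=onz("top",*T(568,255),.085)
print("front",L,R,np.linalg.norm(L-R))
# back-right corner near lid: 
y=(L-R)/np.linalg.norm(L-R); x=np.array([y[1],-y[0],0]); yaw=np.arctan2(x[1],x[0])
C=(L+R)/2+x*.07; C[2]=0; print("C",C,"yaw",yaw,"x",x)
def loc(p): q=p-C; return np.array([q@x,q@y,q[2]])
for n,u,v,z in [("kl",375,488,.033),("kr",525,380,.033),("fl1",290,516,.052),("fl2",437,428,.052),("fr1",440,410,.052),("fr2",590,318,.052),
 ("timer",64,393,.021),("beaker",612,205,.04),("caps",722,476,.03)]:
    p=onz("top",*T(u,v),z); print(n,p,loc(p))
p=onz("top",229,267,.118);print("bottle",p,loc(p))
for n,a,b in [("lidL",(120,255),(67,143)),("lidR",(500,35),(243,10)),("skL",(157,320),(115,165)),("skR",(538,95),(318,42)),("caseFL",(243,447),(222,383)),("caseFR",(568,255),(400,243))]:
    p,e=two(T(*a),S(*b)); print(n,p,e,loc(p))
d=np.load("top_d.npy")
for u,v in [(300,160),(400,100),(330,180)]:
    a=T(u,v); p=atd("top",*a,d[int(round(a[1])),int(round(a[0]))]); print("depth",p,loc(p))
E
```

```text
front [0.4468 0.2701 0.085 ] [0.562  0.0689 0.085 ] 0.23183633577110252
C [0.5652 0.2043 0.    ] yaw 0.520050036395062 x [0.8678 0.4969 0.    ]
kl [0.4223 0.1887 0.033 ] [-0.1317  0.0574  0.033 ]
kr [0.4899 0.0916 0.033 ] [-0.1214 -0.0604  0.033 ]
fl1 [0.4051 0.2426 0.052 ] [-0.1199  0.1128  0.052 ]
fl2 [0.4588 0.1497 0.052 ] [-0.1195  0.0055  0.052 ]
fr1 [0.4701 0.1475 0.052 ] [-0.1108 -0.002   0.052 ]
fr2 [0.5268 0.0517 0.052 ] [-0.1091 -0.1134  0.052 ]
timer [0.4869 0.3885 0.021 ] [0.0236 0.1987 0.021 ]
beaker [0.6011 0.0336 0.04  ] [-0.0536 -0.166   0.04  ]
caps [ 0.4269 -0.0324  0.03  ] [-0.2376 -0.1367  0.03  ]
bottle [0.3407 0.4488 0.118 ] [-0.0733  0.3237  0.118 ]
lidL [0.5448 0.3311 0.2244] 0.004345673045837483 [0.0453 0.1202 0.2244]
lidR [0.665  0.1346 0.2361] 0.026986774492039563 [ 0.052  -0.1101  0.2361]
skL [0.5102 0.3127 0.2202] 0.006524094434584866 [0.0062 0.1214 0.2202]
skR [0.6309 0.1039 0.2195] 0.006427416790221982 [ 0.0072 -0.1198  0.2195]
caseFL [0.4478 0.2719 0.0862] 0.004222553217745316 [-0.0683  0.117   0.0862]
caseFR [0.5634 0.0706 0.0836] 0.004336012898696864 [-0.068  -0.1151  0.0836]
depth [0.5934 0.2314 0.2286] [0.038  0.0095 0.2286]
depth [0.6254 0.1769 0.2291] [ 0.0387 -0.0537  0.2291]
depth [0.5829 0.2154 0.2252] [0.0209 0.0008 0.2252]
```

```bash
cat >> h.py <<'E'
from scipy.spatial.transform import Rotation as Ro
from bench import r
C=np.array([.5652,.2043,0]); yaw=.520
Rc=Ro.from_euler('z',yaw).as_matrix()
np.set_printoptions(precision=4,suppress=True)
def plan(*targets, pitch=0):
    """targets: TCP positions in case frame (m). prints local state and deltas in tool axes"""
    o=r.get_obs(); R=Ro.from_rotvec(o["orientation"]); p=o["tcp_pos"]
    print("t",o["clock"],"case tcp",Rc.T@(p-C),"F case",Rc.T@o["contact_force"],"tool in case\n",Rc.T@R.as_matrix())
    # goal orientation: tool z down, tool y along +-case y
    best=None
    for s in (1,-1):
        G=Rc@np.c_[[-s*1.,0,0],[0,s,0],[0,0,-1.]]@Ro.from_euler('y',pitch*s).as_matrix()
        d=(R.inv()*Ro.from_matrix(G)).as_rotvec()
        if best is None or np.linalg.norm(d)<np.linalg.norm(best): best=d
    print("turn",best)
    for t in targets: print(t,"->",R.inv().apply(C+Rc@np.array(t)-p))
E
python3 - <<'E'
from h import *
plan((-.19,.06,.30),(-.19,.06,.10),(-.155,.058,.10))
E
```

```text
t 0.1 case tcp [-0.0367  0.4866  0.3031] F case [-0.3395 -0.322   0.0121] tool in case
 [[-0.5679  0.8231 -0.0012]
 [ 0.8231  0.5679 -0.001 ]
 [-0.0001 -0.0016 -1.    ]]
turn [-0.0015 -0.0006 -0.9668]
(-0.19, 0.06, 0.3) -> [-0.2641 -0.3684  0.0037]
(-0.19, 0.06, 0.1) -> [-0.2641 -0.3681  0.2037]
(-0.155, 0.058, 0.1) -> [-0.2856 -0.3404  0.2036]
```

```bash
echo '[[[-0.026,-0.036,0],[0,0,-0.12]],[[-0.052,-0.072,0],[0,0,-0.24]],[[-0.078,-0.108,0],[0,0,-0.36]],[[-0.104,-0.144,0],[0,0,-0.48]],[[-0.13,-0.18,0],[0,0,-0.6]]]' > path.dat && python3 -m pendant path.dat 0 20; python3 - <<'E'
from h import *
plan((-.165,.06,.30))
E
```

```text
clock: 0.6
tcp_pos: [0.3311, 0.3882, 0.3035]
orientation: [0.248, -3.131, 0.001]
contact_force: [1.4, -0.3, 0.5]
grip_width: 0.0123
gripper_force: 0.0
t 0.6 case tcp [-0.1118  0.2759  0.3035] F case [ 1.0162 -0.9589  0.4523] tool in case
 [[-0.9352  0.354  -0.0005]
 [ 0.354   0.9352 -0.0004]
 [ 0.0004 -0.0006 -1.    ]]
turn [-0.0005 -0.0004 -0.3619]
(-0.165, 0.06, 0.3) -> [-0.0266 -0.2208  0.0036]
```

```bash
echo '[[[-0.005,-0.045,0],[0,0,-0.08]],[[-0.01,-0.09,0],[0,0,-0.16]],[[-0.015,-0.135,0],[0,0,-0.24]],[[-0.02,-0.18,0],[0,0,-0.32]],[[-0.027,-0.221,0.004],[0,0,-0.362]]]' > path.dat && python3 -m pendant path.dat; echo '[[[0,0,0],[0,0,0]],[[0,0,0],[0,0,0]],[[0,0,0],[0,0,0]]]' > path.dat && python3 -m pendant path.dat; python3 - <<'E'
from h import *
plan((-.165,.06,.10))
E
```

```text
clock: 1.1
tcp_pos: [0.3916, 0.1738, 0.3001]
orientation: [-0.804, 3.036, 0.0]
contact_force: [-0.2, 0.1, 0.1]
grip_width: 0.0
gripper_force: 0.0
clock: 1.4
tcp_pos: [0.3912, 0.177, 0.2999]
orientation: [0.802, -3.037, -0.001]
contact_force: [0.2, -0.3, 0.4]
grip_width: 0.0004
gripper_force: 0.0
t 1.4 case tcp [-0.1646  0.0628  0.2999] F case [ 0.0416 -0.421   0.3549] tool in case
 [[-1.      0.0037 -0.    ]
 [ 0.0037  1.      0.0004]
 [ 0.      0.0004 -1.    ]]
turn [ 0.0004 -0.     -0.0037]
(-0.165, 0.06, 0.1) -> [ 0.0004 -0.0028  0.1999]
```

```bash
echo '[[[0,-0.002,0.04],[0,0,0]],[[0,-0.003,0.08],[0,0,0]],[[0,-0.003,0.12],[0,0,0]],[[0,-0.003,0.16],[0,0,0]],[[0,-0.003,0.20],[0,0,0]]]' > path.dat && python3 -m pendant path.dat; echo '[[[0,0,0],[0,0,0]],[[0,0,0],[0,0,0]],[[0,0,0],[0,0,0]]]' > path.dat && python3 -m pendant path.dat; python3 - <<'E'
from h import *
from bench import grab_frame
import cv2
plan((-.155,.058,.10))
a=grab_frame("top")[0][110:270,265:425]; b=grab_frame("scene")[0][110:240,285:445]
s=lambda i:cv2.resize(i,(400,int(400*i.shape[0]/i.shape[1])),interpolation=cv2.INTER_CUBIC)
a,b=s(a),s(b); b=cv2.copyMakeBorder(b,0,a.shape[0]-b.shape[0],0,0,cv2.BORDER_CONSTANT)
cv2.imwrite("pics/d1.png",np.hstack([a,b]))
E
```

```text
clock: 1.9
tcp_pos: [0.3927, 0.1752, 0.0985]
orientation: [-0.804, 3.036, 0.002]
contact_force: [-0.5, 0.8, 0.7]
grip_width: -0.0001
gripper_force: 0.0
clock: 2.2
tcp_pos: [0.394, 0.1745, 0.1016]
orientation: [-0.801, 3.035, 0.002]
contact_force: [0.1, 0.3, 0.1]
grip_width: 0.0001
gripper_force: 0.0
t 2.2 case tcp [-0.1634  0.0592  0.1016] F case [0.2332 0.2431 0.1177] tool in case
 [[-1.      0.0041  0.0031]
 [ 0.0041  1.      0.0004]
 [-0.0031  0.0004 -1.    ]]
turn [ 0.0004  0.0031 -0.0041]
(-0.155, 0.058, 0.1) -> [-0.0084 -0.0012  0.0017]
```

View pics/d1.png

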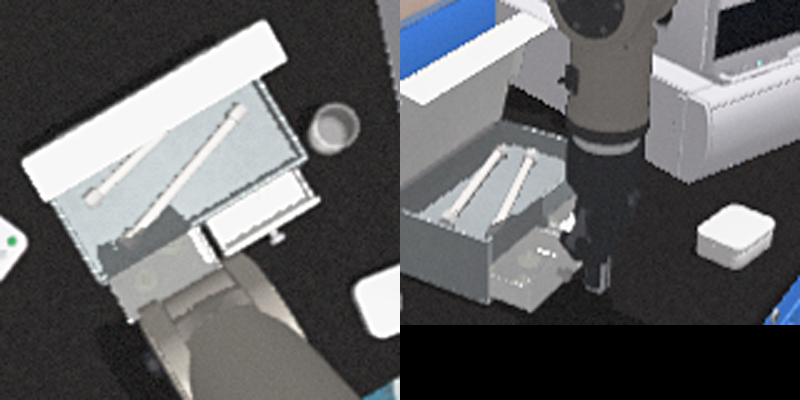

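The fingers are in front of the left drawer's knob (tip near (600,285) in the right-hand panel), clear of everything else. I push gently.

```bash
echo '[[[-0.005,0,0],[0,0,0]],[[-0.01,0,0],[0,0,0]],[[-0.015,0,0],[0,0,0]],[[-0.02,0,0],[0,0,0]],[[-0.025,0,0],[0,0,0]]]' > path.dat && python3 -m pendant path.dat; echo '[[[-0.005,0,0],[0,0,0]],[[-0.01,0,0],[0,0,0]],[[-0.015,0,0],[0,0,0]],[[-0.02,0,0],[0,0,0]],[[-0.025,0,0],[0,0,0]]]' > path.dat && python3 -m pendant path.dat;  python3 - <<'E'
from h import *
plan((-.095,.058,.10))
E
```

```text
clock: 2.8
tcp_pos: [0.415, 0.1858, 0.0999]
orientation: [0.8, -3.037, 0.0]
contact_force: [-1.9, -0.8, 0.3]
grip_width: 0.0004
gripper_force: 0.7
clock: 3.3
tcp_pos: [0.4366, 0.1982, 0.0998]
orientation: [0.8, -3.037, -0.0]
contact_force: [-0.9, -0.4, -0.1]
grip_width: 0.0003
gripper_force: 0.7
t 3.3 case tcp [-0.1146  0.0586  0.0998] F case [-0.9837  0.1519 -0.0508] tool in case
 [[-1.      0.0047 -0.0005]
 [ 0.0047  1.      0.0001]
 [ 0.0005  0.0001 -1.    ]]
turn [ 0.0001 -0.0005 -0.0047]
(-0.095, 0.058, 0.1) -> [-0.0196 -0.0005 -0.0003]
```

Contact at about 2 N, as expected. I slow down near the stop.

```bash
echo '[[[-0.003,0,0],[0,0,0]],[[-0.006,0,0],[0,0,0]],[[-0.009,0,0],[0,0,0]],[[-0.011,0,0],[0,0,0]],[[-0.013,0,0],[0,0,0]]]' > path.dat && python3 -m pendant path.dat;echo '[[[-0.001,0,0],[0,0,0]],[[-0.002,0,0],[0,0,0]],[[-0.003,0,0],[0,0,0]],[[-0.004,0,0],[0,0,0]],[[-0.005,0,0],[0,0,0]]]' > path.dat && python3 -m pendant path.dat;  python3 - <<'E'
from h import *
plan((-.095,.058,.10))
E
```

```text
clock: 3.8
tcp_pos: [0.4479, 0.2045, 0.0999]
orientation: [0.8, -3.038, -0.0]
contact_force: [-1.9, 0.5, -0.9]
grip_width: 0.0002
gripper_force: 0.6
clock: 4.3
tcp_pos: [0.4522, 0.2069, 0.0999]
orientation: [0.8, -3.038, -0.0]
contact_force: [-0.9, 0.9, 0.6]
grip_width: 0.0
gripper_force: 0.6
t 4.3 case tcp [-0.0968  0.0584  0.0999] F case [-0.3215  1.2071  0.5513] tool in case
 [[-1.      0.0048 -0.    ]
 [ 0.0048  1.      0.    ]
 [ 0.      0.     -1.    ]]
turn [ 0.     -0.     -0.0048]
(-0.095, 0.058, 0.1) -> [-0.0018 -0.0004 -0.0001]
```

```bash
for i in 1; do echo '[[[-0.001,0,0],[0,0,0]],[[-0.001,0,0],[0,0,0]],[[-0.002,0,0],[0,0,0]],[[-0.002,0,0],[0,0,0]],[[-0.003,0,0],[0,0,0]]]' > path.dat && python3 -m pendant path.dat; done; echo '[[[-0.001,0,0],[0,0,0]],[[-0.001,0,0],[0,0,0]],[[-0.002,0,0],[0,0,0]],[[-0.002,0,0],[0,0,0]],[[-0.002,0,0],[0,0,0]]]' > path.dat && python3 -m pendant path.dat; python3 - <<'E'
from h import *
plan()
E
```

```text
clock: 4.8
tcp_pos: [0.4548, 0.2082, 0.0999]
orientation: [0.8, -3.038, 0.0]
contact_force: [-0.1, -0.3, 0.9]
grip_width: 0.0001
gripper_force: 0.6
clock: 5.3
tcp_pos: [0.4558, 0.2088, 0.0997]
orientation: [0.8, -3.036, 0.001]
contact_force: [-4.7, -2.6, 3.0]
grip_width: -0.0002
gripper_force: 2.6
t 5.3 case tcp [-0.0927  0.0583  0.0997] F case [-5.3796  0.1134  2.9591] tool in case
 [[-1.      0.005  -0.0019]
 [ 0.005   1.     -0.    ]
 [ 0.0019 -0.     -1.    ]]
turn [-0.     -0.0019 -0.005 ]
```

```bash
echo '[[[-0.001,0,0],[0,0,0]],[[-0.002,0,0],[0,0,0]],[[-0.002,0,0],[0,0,0]]]' > path.dat && python3 -m pendant path.dat; python3 - <<'E'
from h import *
plan()
E
echo '[[[0.01,0,0],[0,0,0]],[[0.025,0,0],[0,0,0]],[[0.045,0,0],[0,0,0]],[[0.045,0,0],[0,0,0]],[[0.045,0,0],[0,0,0]]]' > path.dat && python3 -m pendant path.dat; python3 - <<'E'
from h import *
plan((-.153,-.06,.10))
E
```

```text
clock: 5.6
tcp_pos: [0.4561, 0.209, 0.0994]
orientation: [0.799, -3.033, 0.002]
contact_force: [-9.3, -4.7, 6.7]
grip_width: 0.0
gripper_force: 4.8
t 5.6 case tcp [-0.0924  0.0583  0.0994] F case [-10.4434   0.5136   6.6883] tool in case
 [[-1.      0.0049 -0.0057]
 [ 0.0049  1.      0.0001]
 [ 0.0057  0.     -1.    ]]
turn [ 0.     -0.0057 -0.0049]
clock: 6.1
tcp_pos: [0.42, 0.1886, 0.1003]
orientation: [-0.8, 3.036, 0.001]
contact_force: [-0.2, -0.9, -0.8]
grip_width: 0.0003
gripper_force: 0.0
t 6.1 case tcp [-0.1338  0.0585  0.1003] F case [-0.6368 -0.6172 -0.8341] tool in case
 [[-1.      0.0049  0.0026]
 [ 0.0049  1.      0.    ]
 [-0.0026  0.     -1.    ]]
turn [ 0.      0.0026 -0.0049]
(-0.153, -0.06, 0.1) -> [ 0.0186 -0.1186  0.0002]
```

```bash
echo '[[[0.019,0,0],[0,0,0]],[[0.02,-0.02,0],[0,0,0.005]],[[0.02,-0.055,0],[0,0,0.005]],[[0.02,-0.09,0],[0,0,0.005]],[[0.02,-0.118,0],[0,0,0.005]]]' > path.dat && python3 -m pendant path.dat;echo '[[[0,0,0],[0,0,0]],[[-0.005,0,0],[0,0,0]],[[-0.01,0,0],[0,0,0]],[[-0.015,0,0],[0,0,0]],[[-0.02,0,0],[0,0,0]]]' > path.dat && python3 -m pendant path.dat; python3 - <<'E'
from h import *
plan((-.093,-.06,.10))
E
```

```text
clock: 6.6
tcp_pos: [0.4625, 0.0744, 0.1003]
orientation: [-0.791, 3.037, -0.001]
contact_force: [0.3, 0.7, 0.0]
grip_width: -0.0
gripper_force: 0.0
clock: 7.1
tcp_pos: [0.4777, 0.0868, 0.0999]
orientation: [-0.796, 3.039, 0.001]
contact_force: [-0.0, 0.6, -0.2]
grip_width: 0.0001
gripper_force: 0.0
t 7.1 case tcp [-0.1344 -0.0585  0.0999] F case [ 0.2872  0.5564 -0.1896] tool in case
 [[-1.      0.0077  0.0004]
 [ 0.0077  1.      0.0003]
 [-0.0004  0.0003 -1.    ]]
turn [ 0.0003  0.0004 -0.0077]
(-0.093, -0.06, 0.1) -> [-0.0414 -0.0012 -0.0001]
```

```bash
echo '[[[-0.005,0,0],[0,0,0]],[[-0.01,0,0],[0,0,0]],[[-0.015,0,0],[0,0,0]],[[-0.02,0,0],[0,0,0]],[[-0.024,0,0],[0,0,0]]]' > path.dat && python3 -m pendant path.dat;echo '[[[-0.003,0,0],[0,0,0]],[[-0.006,0,0],[0,0,0]],[[-0.008,0,0],[0,0,0]],[[-0.010,0,0],[0,0,0]],[[-0.012,0,0],[0,0,0]]]' > path.dat && python3 -m pendant path.dat;echo '[[[-0.001,0,0],[0,0,0]],[[-0.002,0,0],[0,0,0]],[[-0.003,0,0],[0,0,0]],[[-0.003,0,0],[0,0,0]]]' > path.dat && python3 -m pendant path.dat;  python3 - <<'E'
from h import *
plan((-.0925,-.058,.10))
E
```

```text
clock: 7.6
tcp_pos: [0.4985, 0.0973, 0.0998]
orientation: [0.793, -3.04, -0.0]
contact_force: [-2.0, -0.4, -0.5]
grip_width: -0.0003
gripper_force: 0.7
clock: 8.1
tcp_pos: [0.5087, 0.103, 0.0999]
orientation: [0.793, -3.04, -0.0]
contact_force: [-1.5, -0.4, 0.1]
grip_width: -0.0
gripper_force: 0.6
clock: 8.5
tcp_pos: [0.5115, 0.1045, 0.0999]
orientation: [-0.793, 3.04, -0.0]
contact_force: [-0.7, -0.3, 0.7]
grip_width: 0.0001
gripper_force: 0.4
t 8.5 case tcp [-0.0962 -0.06    0.0999] F case [-0.6984  0.1008  0.7061] tool in case
 [[-1.      0.0098  0.0003]
 [ 0.0098  1.     -0.0001]
 [-0.0003 -0.0001 -1.    ]]
turn [-0.0001  0.0003 -0.0098]
(-0.0925, -0.058, 0.1) -> [-0.0037  0.002  -0.0001]
```

```bash
echo '[[[-0.001,0,0],[0,0,0]],[[-0.002,0,0],[0,0,0]],[[-0.003,0,0],[0,0,0]],[[-0.004,0,0],[0,0,0]],[[-0.004,0,0],[0,0,0]]]' > path.dat && python3 -m pendant path.dat; echo '[[[-0.001,0,0],[0,0,0]],[[-0.002,0,0],[0,0,0]],[[-0.003,0,0],[0,0,0]]]' > path.dat && python3 -m pendant path.dat;  python3 - <<'E'
from h import *
plan()
E
```

```text
clock: 9.0
tcp_pos: [0.5148, 0.1063, 0.0999]
orientation: [0.793, -3.04, 0.0]
contact_force: [-2.0, 0.2, 1.3]
grip_width: 0.0002
gripper_force: 0.8
clock: 9.3
tcp_pos: [0.5152, 0.1065, 0.0995]
orientation: [0.79, -3.035, 0.001]
contact_force: [-9.1, -3.9, 7.6]
grip_width: 0.0003
gripper_force: 5.1
t 9.3 case tcp [-0.0919 -0.06    0.0995] F case [-9.7946  1.1602  7.6218] tool in case
 [[-0.9999  0.0104 -0.0057]
 [ 0.0104  0.9999  0.0008]
 [ 0.0057  0.0007 -1.    ]]
turn [ 0.0007 -0.0057 -0.0104]
```

```bash
echo '[[[0.01,0,0],[0,0,0]],[[0.03,0,0],[0,0,0]],[[0.05,0,0],[0,0,0]],[[0.05,0,-0.03],[0,0,0]],[[0.05,0,-0.07],[0,0,0]]]' > path.dat && python3 -m pendant path.dat; echo '[[[0,0.012,-0.04],[0,0,0]],[[0,0.024,-0.08],[0,0,0]],[[0,0.036,-0.12],[0,0,0]],[[0,0.048,-0.16],[0,0,0]],[[0,0.06,-0.17],[0,0,0]]]' > path.dat && python3 -m pendant path.dat; echo '[[[0,0,0],[0,0,0]],[[0,0,0],[0,0,0]]]' > path.dat && python3 -m pendant path.dat;python3 - <<'E'
from h import *
from bench import grab_frame
import cv2
plan((.02,0,.33),(.03,0,.33))
a=grab_frame("top")[0][110:270,265:425]; b,dep=grab_frame("scene"); b=b[80:240,265:445]
s=lambda i:cv2.resize(i,(400,int(400*i.shape[0]/i.shape[1])),interpolation=cv2.INTER_CUBIC)
a,b=s(a),s(b); b=cv2.copyMakeBorder(b,0,a.shape[0]-b.shape[0],0,0,cv2.BORDER_CONSTANT)
cv2.imwrite("pics/d2.png",np.hstack([a,b]))
E
```

```text
clock: 9.8
tcp_pos: [0.4725, 0.0828, 0.1695]
orientation: [0.791, -3.038, 0.0]
contact_force: [1.8, -0.6, 0.0]
grip_width: 0.0002
gripper_force: 0.0
clock: 10.3
tcp_pos: [0.4462, 0.1369, 0.3447]
orientation: [-0.79, 3.031, 0.003]
contact_force: [-0.4, 0.7, -0.1]
grip_width: 0.0002
gripper_force: 0.0
clock: 10.5
tcp_pos: [0.4442, 0.1354, 0.3388]
orientation: [0.793, -3.039, 0.0]
contact_force: [0.4, -0.3, -0.5]
grip_width: 0.0001
gripper_force: 0.0
t 10.5 case tcp [-0.1393  0.0003  0.3388] F case [ 0.1758 -0.4334 -0.4888] tool in case
 [[-1.      0.0095 -0.0007]
 [ 0.0095  1.     -0.0001]
 [ 0.0007 -0.0001 -1.    ]]
turn [-0.0001 -0.0007 -0.0095]
(0.02, 0, 0.33) -> [-0.1593  0.0012  0.0087]
(0.03, 0, 0.33) -> [-0.1693  0.0013  0.0087]
```

View pics/d2.png

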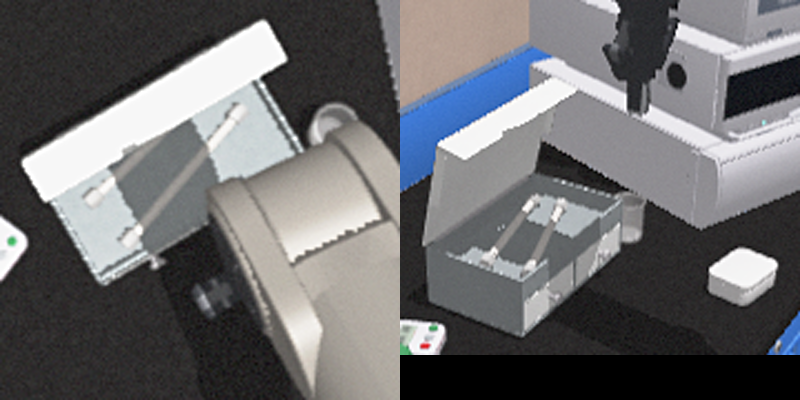

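Both drawer fronts are now flush with the case front and the lid is still raised. Next I go over the lid edge and come down behind its outer face.

```bash
echo '[[[-0.03,0,-0.02],[0,0,0]],[[-0.075,0,-0.025],[0,0,0]],[[-0.12,0.001,-0.025],[0,0,0]],[[-0.165,0.001,-0.025],[0,0,0]],[[-0.2,0.002,-0.025],[0,0,0]]]' > path.dat && python3 -m pendant path.dat; echo '[[[-0.03,0,0],[0,0,0]],[[-0.03,0,0],[0,0,0]],[[-0.03,0,0],[0,0,0]]]' > path.dat && python3 -m pendant path.dat; python3 - <<'E'
from h import *
plan((.088,0,.278))
for u in [.122]:
  for th in np.arange(1.4,-.01,-.2):
    print(th, np.array([.07-u*np.cos(th)+.004*np.sin(th)+.011, .085+u*np.sin(th)+.004*np.cos(th)+.073]))
E
```

```text
clock: 11.1
tcp_pos: [0.62, 0.2354, 0.3623]
orientation: [0.791, -3.038, 0.001]
contact_force: [-0.6, 0.1, 0.7]
grip_width: -0.0002
gripper_force: 0.0
clock: 11.4
tcp_pos: [0.6443, 0.249, 0.3623]
orientation: [0.791, -3.037, 0.002]
contact_force: [0.2, 0.1, -0.1]
grip_width: -0.0003
gripper_force: 0.0
t 11.4 case tcp [ 0.0908 -0.0005  0.3623] F case [ 0.1944 -0.0133 -0.1028] tool in case
 [[-0.9999  0.0106 -0.0039]
 [ 0.0106  0.9999 -0.0002]
 [ 0.0039 -0.0003 -1.    ]]
turn [-0.0003 -0.0039 -0.0106]
(0.088, 0, 0.278) -> [0.0025 0.0005 0.0843]
1.4 [0.0642 0.2789]
1.2 [0.0405 0.2732]
1.0 [0.0184 0.2628]
0.8 [-0.0011  0.2483]
0.6000000000000001 [-0.0174  0.2302]
0.40000000000000013 [-0.0298  0.2092]
0.20000000000000018 [-0.0378  0.1862]
2.220446049250313e-16 [-0.041  0.162]
```

```bash
echo '[[[0,0,0.02],[0,0,0]],[[0,0,0.04],[0,0,0]],[[0,0,0.06],[0,0,0]],[[0,0,0.08],[0,0,0]]]' > path.dat && python3 -m pendant path.dat; echo '[[[0.005,0,0],[0,0,0]],[[0.01,0,0],[0,0,0]],[[0.014,0,0],[0,0,0]],[[0.018,0,0],[0,0,0]],[[0.022,0,0],[0,0,0]]]' > path.dat && python3 -m pendant path.dat; python3 - <<'E'
from h import *
plan()
E
echo '[[[0.005,0,0],[0,0,0]],[[0.01,0,0.001],[0,0,0]],[[0.015,0,0.002],[0,0,0]],[[0.02,0,0.003],[0,0,0]],[[0.025,0,0.005],[0,0,0]]]' > path.dat && python3 -m pendant path.dat;  python3 - <<'E'
from h import *
from bench import grab_frame
import cv2
plan((.0184,0,.2628))
b,dep=grab_frame("scene"); b=b[60:240,265:445]
cv2.imwrite("pics/d3.png",cv2.resize(b,None,fx=3,fy=3,interpolation=cv2.INTER_CUBIC))
E
```

```text
clock: 11.8
tcp_pos: [0.6432, 0.2484, 0.2839]
orientation: [0.791, -3.039, 0.001]
contact_force: [-0.0, 0.4, -0.4]
grip_width: -0.0002
gripper_force: 0.0
clock: 12.3
tcp_pos: [0.625, 0.2389, 0.286]
orientation: [-0.792, 3.038, 0.001]
contact_force: [-0.3, -0.3, -0.4]
grip_width: 0.0002
gripper_force: 0.0
t 12.3 case tcp [0.0691 0.0004 0.286 ] F case [-0.4241 -0.159  -0.4034] tool in case
 [[-0.9999  0.0099  0.0017]
 [ 0.0099  1.     -0.0001]
 [-0.0017 -0.0001 -1.    ]]
turn [-0.0001  0.0017 -0.0099]
clock: 12.8
tcp_pos: [0.6031, 0.2267, 0.28]
orientation: [-0.792, 3.039, 0.0]
contact_force: [0.9, -0.1, 1.0]
grip_width: 0.0001
gripper_force: 0.6
t 12.8 case tcp [0.044  0.0006 0.28  ] F case [ 0.7508 -0.5059  0.9565] tool in case
 [[-1.      0.0099  0.0006]
 [ 0.0099  1.     -0.0001]
 [-0.0006 -0.0001 -1.    ]]
turn [-0.0001  0.0006 -0.0099]
(0.0184, 0, 0.2628) -> [ 0.0256 -0.0009  0.0172]
```

View pics/d3.png

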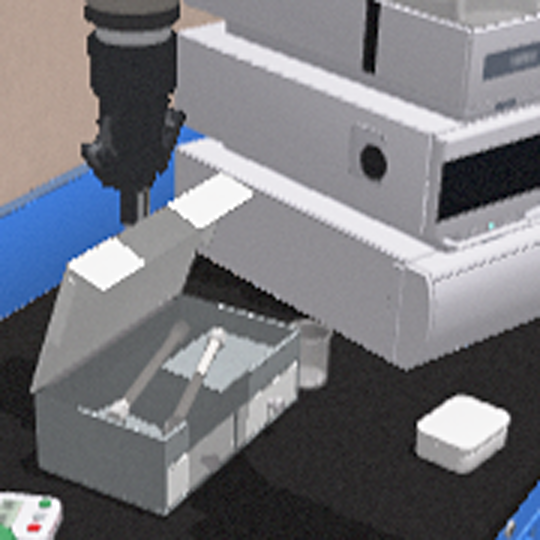

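The fingers sit behind the lid's outer face and the lid is following them (finger at (135,205), lid tilted forward). I continue along the arc.

```bash
echo '[[[0.005,0,0.003],[0,0,0]],[[0.01,0,0.006],[0,0,0]],[[0.015,0,0.009],[0,0,0]],[[0.02,0,0.013],[0,0,0]],[[0.025,0,0.017],[0,0,0]]]' > path.dat && python3 -m pendant path.dat; echo '[[[0.004,0,0.003],[0,0,0]],[[0.008,0,0.006],[0,0,0]],[[0.012,0,0.009],[0,0,0]],[[0.016,0,0.012],[0,0,0]],[[0.02,0,0.015],[0,0,0]]]' > path.dat && python3 -m pendant path.dat; python3 - <<'E'
from h import *
plan((-.0174,0,.2302),(-.0298,0,.2092))
E
```

```text
clock: 13.35
tcp_pos: [0.5809, 0.2144, 0.2625]
orientation: [0.793, -3.04, 0.0]
contact_force: [0.0, 1.0, 0.9]
grip_width: 0.0
gripper_force: 0.5
clock: 13.85
tcp_pos: [0.5637, 0.2048, 0.2476]
orientation: [-0.793, 3.04, 0.0]
contact_force: [0.2, 0.8, -0.0]
grip_width: 0.0002
gripper_force: 0.4
t 13.85 case tcp [-0.001   0.0012  0.2476] F case [ 0.587   0.5528 -0.0283] tool in case
 [[-1.      0.0098  0.0002]
 [ 0.0098  1.      0.    ]
 [-0.0002  0.     -1.    ]]
turn [ 0.      0.0002 -0.0098]
(-0.0174, 0, 0.2302) -> [ 0.0164 -0.0013  0.0174]
(-0.0298, 0, 0.2092) -> [ 0.0288 -0.0014  0.0384]
```

```bash
echo '[[[0.004,0,0.004],[0,0,0]],[[0.008,0,0.008],[0,0,0]],[[0.012,0,0.012],[0,0,0]],[[0.016,0,0.016],[0,0,0]],[[0.018,0,0.020],[0,0,0]]]' > path.dat && python3 -m pendant path.dat; echo '[[[0.003,0,0.004],[0,0,0]],[[0.005,0,0.008],[0,0,0]],[[0.007,0,0.012],[0,0,0]],[[0.009,0,0.016],[0,0,0]],[[0.011,0,0.02],[0,0,0]]]' > path.dat && python3 -m pendant path.dat; python3 - <<'E'
from h import *
from bench import grab_frame
import cv2
plan((-.0378,0,.1862),(-.041,0,.165))
b,dep=grab_frame("scene"); b=b[60:240,265:445]
cv2.imwrite("pics/d4.png",cv2.resize(b,None,fx=3,fy=3,interpolation=cv2.INTER_CUBIC))
E
```

```text
clock: 14.35
tcp_pos: [0.5477, 0.1959, 0.2275]
orientation: [0.793, -3.039, 0.0]
contact_force: [-0.1, 0.5, 1.5]
grip_width: -0.0003
gripper_force: 0.3
clock: 14.85
tcp_pos: [0.5385, 0.1906, 0.2075]
orientation: [0.793, -3.04, 0.0]
contact_force: [-0.2, -0.2, 0.5]
grip_width: 0.0001
gripper_force: 0.3
t 14.85 case tcp [-0.0299  0.0014  0.2075] F case [-0.2589 -0.134   0.5487] tool in case
 [[-1.      0.0098 -0.    ]
 [ 0.0098  1.     -0.    ]
 [ 0.     -0.     -1.    ]]
turn [-0.     -0.     -0.0098]
(-0.0378, 0, 0.1862) -> [ 0.0078 -0.0015  0.0213]
(-0.041, 0, 0.165) -> [ 0.011  -0.0015  0.0425]
```

View pics/d4.png

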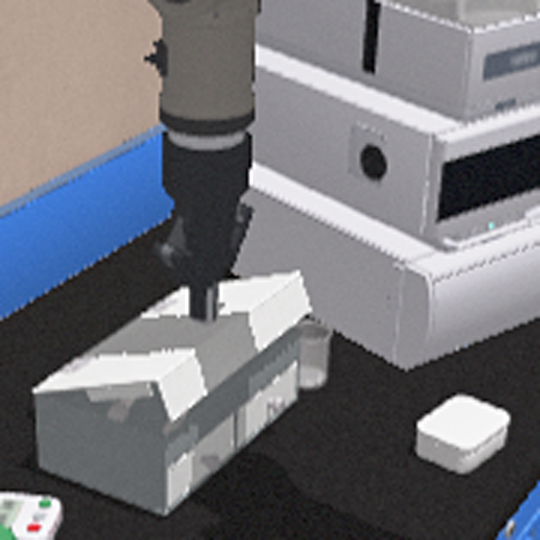

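The lid is about 0.4 rad open with the fingertips on its outer face at (205,315), and nothing around it has moved. I finish slowly.

```bash
echo '[[[0.002,0,0.004],[0,0,0]],[[0.004,0,0.008],[0,0,0]],[[0.005,0,0.012],[0,0,0]],[[0.007,0,0.016],[0,0,0]],[[0.008,0,0.02],[0,0,0]]]' > path.dat && python3 -m pendant path.dat; echo '[[[0.001,0,0.003],[0,0,0]],[[0.001,0,0.006],[0,0,0]],[[0.002,0,0.009],[0,0,0]],[[0.002,0,0.012],[0,0,0]],[[0.003,0,0.015],[0,0,0]]]' > path.dat && python3 -m pendant path.dat; python3 - <<'E'
from h import *
plan((-.041,0,.162))
E
```

```text
clock: 15.4
tcp_pos: [0.5315, 0.1868, 0.1876]
orientation: [0.793, -3.04, -0.0]
contact_force: [0.1, -0.7, 0.6]
grip_width: 0.0002
gripper_force: 0.2
clock: 15.9
tcp_pos: [0.5292, 0.1854, 0.1727]
orientation: [-0.793, 3.04, 0.0]
contact_force: [0.3, 0.2, 0.5]
grip_width: -0.0
gripper_force: 0.2
t 15.9 case tcp [-0.0406  0.0015  0.1727] F case [0.3039 0.0088 0.5092] tool in case
 [[-1.      0.0098  0.0003]
 [ 0.0098  1.     -0.    ]
 [-0.0003 -0.     -1.    ]]
turn [-0.      0.0003 -0.0098]
(-0.041, 0, 0.162) -> [ 0.0003 -0.0015  0.0107]
```

```bash
echo '[[[0,0,0.002],[0,0,0]],[[0,0,0.004],[0,0,0]],[[0,0,0.006],[0,0,0]],[[0,0,0.008],[0,0,0]],[[0,0,0.009],[0,0,0]]]' > path.dat && python3 -m pendant path.dat; echo '[[[0,0,0.001],[0,0,0]],[[0,0,0.002],[0,0,0]],[[0,0,0.003],[0,0,0]]]' > path.dat && python3 -m pendant path.dat; python3 - <<'E'
from h import *
plan()
E
```

```text
clock: 16.4
tcp_pos: [0.529, 0.1853, 0.1637]
orientation: [0.793, -3.04, 0.0]
contact_force: [0.2, -0.2, 0.5]
grip_width: -0.0001
gripper_force: 0.2
clock: 16.7
tcp_pos: [0.5291, 0.1854, 0.1616]
orientation: [0.793, -3.04, -0.0]
contact_force: [-5.4, -1.8, 15.7]
grip_width: -0.0002
gripper_force: 7.6
t 16.7 case tcp [-0.0407  0.0015  0.1616] F case [-5.5865  1.1187 15.7199] tool in case
 [[-1.      0.0099 -0.0001]
 [ 0.0099  1.      0.0001]
 [ 0.0001  0.0001 -1.    ]]
turn [ 0.0001 -0.0001 -0.0099]
```

The stop is felt at 15.7 N, at the predicted height. I lift off, move clear and check.

```bash
echo '[[[0,0,-0.005],[0,0,0]],[[0,0,-0.03],[0,0,0]],[[0,0,-0.07],[0,0,0]],[[0,0,-0.11],[0,0,0]],[[0,0,-0.15],[0,0,0]]]' > path.dat && python3 -m pendant path.dat; echo '[[[0,0.04,-0.02],[0,0,0]],[[0,0.08,-0.02],[0,0,0]],[[0,0.12,-0.02],[0,0,0]],[[0,0.16,-0.02],[0,0,0]],[[0,0.2,-0.02],[0,0,0]]]' > path.dat && python3 -m pendant path.dat;echo '[[[0.02,0.04,0],[0,0,0]],[[0.04,0.08,0],[0,0,0]],[[0.05,0.1,0],[0,0,0]],[[0.05,0.1,0],[0,0,0]],[[0.05,0.1,0],[0,0,0]]]' > path.dat && python3 -m pendant path.dat; python3 - <<'E'
from h import *
from bench import grab_frame
import cv2
plan()
a,d=grab_frame("top"); b,_=grab_frame("scene"); np.save("top_d2.npy",d)
a=a[110:290,205:445]; b=b[110:240,245:445]
s=lambda i:cv2.resize(i,(600 if 0 else 400,int(400*i.shape[0]/i.shape[1])),interpolation=cv2.INTER_CUBIC)
a,b=s(a),s(b); b=cv2.copyMakeBorder(b,0,max(0,a.shape[0]-b.shape[0]),0,0,cv2.BORDER_CONSTANT)
cv2.imwrite("pics/d5.png",np.hstack([a,b]))
for x in (-.06,-.03,.03,.06):
  for y in (-.1,.1):
    P=C+Rc@np.array([x,y,.089]); c=camera_info("top"); q=c["camera_matrix"]@(c["R"]@P+c["t"]); u,v=q[:2]/q[2]
    print(x,y,atd("top",u,v,np.median(d[int(v)-1:int(v)+3,int(u)-1:int(u)+3]))[2])
E
```

```text
clock: 17.2
tcp_pos: [0.5288, 0.1853, 0.3126]
orientation: [-0.793, 3.04, 0.0]
contact_force: [0.7, 0.2, -0.2]
grip_width: -0.0001
gripper_force: 0.0
clock: 17.7
tcp_pos: [0.4304, 0.3611, 0.3313]
orientation: [-0.792, 3.039, 0.001]
contact_force: [0.8, 0.6, 0.1]
grip_width: -0.0001
gripper_force: 0.0
clock: 18.2
tcp_pos: [0.339, 0.4227, 0.331]
orientation: [-0.794, 3.039, -0.0]
contact_force: [-0.1, 0.0, -0.3]
grip_width: -0.0005
gripper_force: 0.0
t 18.2 case tcp [-0.0878  0.3019  0.331 ] F case [-0.1083  0.0681 -0.2743] tool in case
 [[-1.      0.009   0.0004]
 [ 0.009   1.     -0.0003]
 [-0.0004 -0.0003 -1.    ]]
turn [-0.0003  0.0004 -0.009 ]
-0.06 -0.1 0.08849418572312606
-0.06 0.1 0.08789094759032712
-0.03 -0.1 0.08929838499304199
-0.03 0.1 0.08948490329329628
0.03 -0.1 0.08941323749903951
0.03 0.1 0.08827093370575123
0.06 -0.1 0.09080343097011623
0.06 0.1 0.08852702365774245
```

View pics/d5.png

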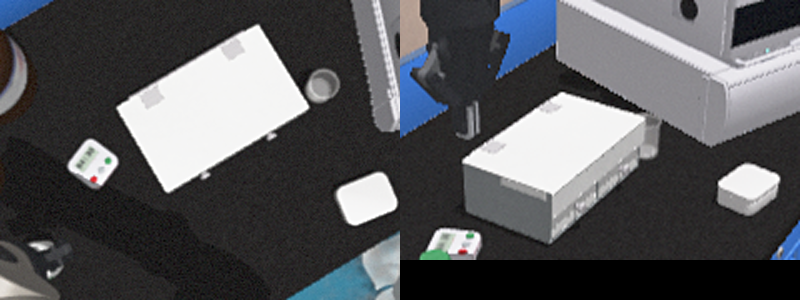

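The lid lies flat at 88–90 mm all over. Both knobs, at (205,175) and (271,135), stick out equally from under the skirt. The timer, beaker and caps box are where they were, and the robot is clear of everything. I'm handing in.

```bash
python3 -c "
from bench import r
print(r.hand_in())"
```

```text
the job is handed in; nothing more can be done
None
```

I pushed both drawers fully home, then swung the lid down flat onto the case, and handed the job in at about 18 s. The timer, beaker and caps box look unmoved in the last picture; I kept clear of the bottle but it was out of view, so I did not re-check it.

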